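# Seat the dosing cup in the coffee grinder's fork

## Robot

A 6-joint arm with a two-finger parallel gripper is mounted at the origin on the work surface. World frame = base frame: x ahead of the robot, y to its left, z up, the work surface at z = 0. Lengths are in m, angles in rad, forces in N, time in s.
With the tool pointing down it reaches from about 0.4 to 0.825 m from the base axis. Payload 7 kg.
Tool frame: the origin (TCP) lies at the very end of the fingers, on their centre line; the grasp point (between the pads) lies 19 mm behind it; z points along the fingers, y is the line along which they close (so a half turn about z gives the same grasp; the last joint's range is limited). The gripper opens to 88 mm and grips with 3 to 60 N. Pads are 19 mm wide; open, the fingers measure 130 mm over their backs; the gripper's body (78 mm by 193 mm) begins 47 mm behind the grasp point.
Start: joints at [-1.019, 0.359, 0.012, 0, -1.224, -0.288], TCP at [0.176, -0.652, 0.227] pointing down, gripper open.
Joint ranges: [-3.07, 3.07], [-1.43, 2.12], [-1.02, 1.25], [-3.03, 1.67], [-3.05, -0], [-3.03, 3.03]. Speed limits (rad/s): [2.39, 2.39, 3.01, 3.14, 3.14, 3.14].

## Interface

Orientations are given as [roll, pitch, yaw] about the fixed x, y, z axes, in that order (R = Rz(yaw) Ry(pitch) Rx(roll)).
In Python, from station import arm, grab_frame gives the robot as it stands.
- The arm moves only by the tool jog_arm, never from a script. Its argument "deltas" is a list that holds one entry, the list of rows, each a list of 4 numbers: the shift along the tool's x, y, z in units of 60 mm (1.0 is 60 mm), then the turn about the tool's z in units of 5 degrees (1.0 is 5 degrees). A call has 1 to 8 rows; each row is the pose to reach, as a shift and turn from the pose commanded when the call began, along the tool's axes at that moment; what a row does not reach only later rows make up. A row lasts 1/8 s, in which the tool goes at most 62.5 mm and 10.7 degrees, less where a joint would pass 70% of its speed; a pose out of reach is approached as far as the arm can. A call with a gripper value outside its range is refused whole. "grip" is the finger opening in mm, from 0 to 87.6, set as the call begins (left out, the last holds). The fingers move at their own pace and stop on an object; "squeeze" is the grip in N (left out, the last holds). Time passes only in rows, so rows that repeat a pose let the fingers close. It gives the time, the measured TCP pose, the force, the opening and the grip force at its end, in the units of the state.
- arm.get_state(): the state, without advancing time (a new reading comes with each control period).
- grab_frame(name): name is "scene" or "top" or "wrist"; returns a dict with "img" (480x640x3 uint8, red, green, blue), "vfov" (degrees; the focal length in pixels is half the picture's height over the tangent of half this angle, whatever the lens; pixels are square), "cx", "cy" (the principal point, pixels), "xyz" and "rotation" of the camera in the world. Camera axes: x right, y down, z forward; pixel columns grow to the right and rows downward; lengths in m; the calibration is good to about 2 mm. A picture is of the moment at which its call begins. There is no depth.
- arm.job_done(): hands the job in; it is judged then, once.
The state is a dict: "t": time; "q": joint angles; "qd": joint speeds; "joint_efforts": joint torques, N m; "eef_pos": TCP position; "ee_rot": TCP orientation; "force": force on the tool from outside, world axes, zero at the start; "moment": the same for the moment, N m; "width": finger opening in m; "gripper_force": force on a finger pad.
Only numpy, scipy, OpenCV 4.12 (cv2) and the standard library are available. Lean on these libraries where they do the work, as an engineer would, in place of code of your own. Each camera call takes 0.05 s, during which the arm holds its last target. There are 200 camera calls.

## Task

Stand the empty steel dosing cup on the coffee grinder's tray and slide it back under the chute until it is fully home in the fork, against both pins with the start switch held in, then let go. Ease it in gently, because tray and fork sit on the grinder's weighing cell, and leave the jug, the tamper and the espresso cup where they stand.

Things in the scene. Friction and masses are not known exactly. Their poses are not given: they have to be found in the camera images.
- cup: the dosing cup: plain open steel cup, straight-sided, no handle, 58 mm across, 66 mm tall, 190 to 310 g; starts upright on the counter. Handle it from outside. Origin: centre of its underside; z runs up its axis; its yaw means nothing (round).
- grinder: coffee grinder, fixed: grey foot, column, head, hopper (top at z 429 mm). Origin: underside, mid-width, in the plane of the column's front face; front along its own -x, y its width, z up. Foot x -200 to 115 mm, 150 mm wide. Column x 0 to 112, 130 mm wide. Head z 225 to 300, 130 mm wide, overhangs to x -82. Its weighing cell is harmed by over 12 N on a pin, or 25 N from a cup in the fork.
- tray (a point): point on the flat black rubber tray in front of the fork, clear of the chute, 145 mm before the column's front face, axes as the grinder's. The tray's top is 24 mm above the counter; it is 130 mm wide, without a rim, and runs from 50 mm before this point (-x) to the column.
- nest (a point): point on the tray top, mid-width, 42 mm before the column; axes as the grinder. Cup fork: two smooth rigid upright pins 12 mm thick, 8 to 60 mm above the tray. The cup bearing on both has its centre at y 0, 0 to 24 mm in front (-x) of this point: where the fork is clamped is NOT measured, feel for it. From that centre the pins are 17.5 mm back (+x), 30.3 mm to either side.
- chute (a point): centre of the lower end of the round black chute, 34 mm across, pointing down, 185 mm above the counter, 161 mm above the tray, 54 mm before the column's front face; it hangs from the head over the fork.
- switch (a joint): start switch: sprung black plunger, 12 mm across, that points to the front between the two pins, axis 26 mm above the tray. Value: how far it is pushed in, in m: 0 out, 0.0055 with the cup against both pins, end of travel 0.008. It pushes back with only 0.2 to 0.5 N; on the rubber tray the cup's friction (1 to 2 N) holds the cup against it.
- jug: bystander: steel milk jug with a handle, 80 mm across, 95 mm tall. Origin: centre of its underside.
- tamper: bystander: coffee tamper, steel disc 58 mm across with a wooden knob, 82 mm tall. Origin: centre of its underside.
- espresso_cup: bystander: white china cup with a handle, 62 mm across, 56 mm tall. Origin: centre of its underside.
Not all that is in view belongs to the job. What is shaped like the cup but turquoise is not meant.

How it is judged:
By the outcome, as a careful person would: the job done as asked, in the order asked, and still so for the second after the job is handed in, with the robot touching nothing.
It also fails if it takes over 58 s, if anything falls off the work surface, if the arm or the gripper's body presses on something with over 40 N, if the wrist force passes 120 N, or if a joint passes its speed limit or range.

## Working session

There is one attempt and no reset: what is moved stays moved. The work goes in short steps, Python scripts to look and compute and a tool call to move; the robot and the scene stay as the last step left them, time stands still between calls to the robot, and variables do not carry over. Pictures are saved under pics/ and viewed, at most 10 in all, crops included, and the job is handed in when it is done.

Besides the shell and the picture viewer there is one more tool, called after "Request:" as name(argument=value, ...) on one line, values as JSON. jog_arm: Moves the arm, as the interface text tells. Its arguments: {"type":"object","properties":{"deltas":{"type":"array"},"grip":{"type":"number"},"squeeze":{"type":"number"}},"required":["deltas"]}

```bash
mkdir -p pics; ls; cat > h.py <<'E'
import numpy as np, cv2
from station import arm, grab_frame
def K(f):
    F=f["img"].shape[0]/2/np.tan(np.radians(f["vfov"])/2); return F
def ray(f,u,v):
    F=K(f); d=np.array([(u-f["cx"])/F,(v-f["cy"])/F,1.]); return np.array(f["xyz"]),np.array(f["rotation"])@d
def onplane(f,u,v,z):
    o,d=ray(f,u,v); return o+d*(z-o[2])/d[2]
def proj(f,p):
    c=np.array(f["rotation"]).T@(np.array(p)-np.array(f["xyz"])); F=K(f); return f["cx"]+F*c[0]/c[2], f["cy"]+F*c[1]/c[2]
def save(f,n): cv2.imwrite("pics/"+n,cv2.cvtColor(f["img"],cv2.COLOR_RGB2BGR))
E
python3 - <<'E'
from h import *
import pickle
fs={}
for n in("scene","top"):
    f=grab_frame(n); fs[n]=f; save(f,n+"0.png"); print(n,f["vfov"],f["cx"],f["cy"],np.round(f["xyz"],3),np.round(f["rotation"],3).tolist())
pickle.dump(fs,open("f0.pkl","wb"))
s=arm.get_state(); print({k:np.round(v,3) for k,v in s.items()})
E
```

```text
pics
scene 54.63391513411037 326.6474306244056 238.700313541665 [ 1.111 -0.349  0.676] [-2.301, -0.006, 1.115]
top 55.040682876005825 315.69674476084145 235.58257145924065 [ 0.415 -0.086  1.008] [-2.964, 0.017, -1.595]
{'t': np.float64(0.1), 'q': array([-1.019,  0.359,  0.011, -0.   , -1.224, -0.288]), 'qd': array([-0.001,  0.   ,  0.003, -0.001, -0.   ,  0.001]), 'joint_efforts': array([-2.0000e-03, -5.8416e+01,  2.9375e+01,  7.0150e+00,  1.0000e-02,
       -0.0000e+00]), 'eef_pos': array([ 0.176, -0.651,  0.226]), 'ee_rot': array([ 3.14 , -0.   , -2.878]), 'force': array([ 0.037, -0.478, -0.711]), 'moment': array([-0.02 , -0.065,  0.016]), 'gripper_force': np.float64(0.0), 'width': np.float64(0.087)}
```

View pics/scene0.png

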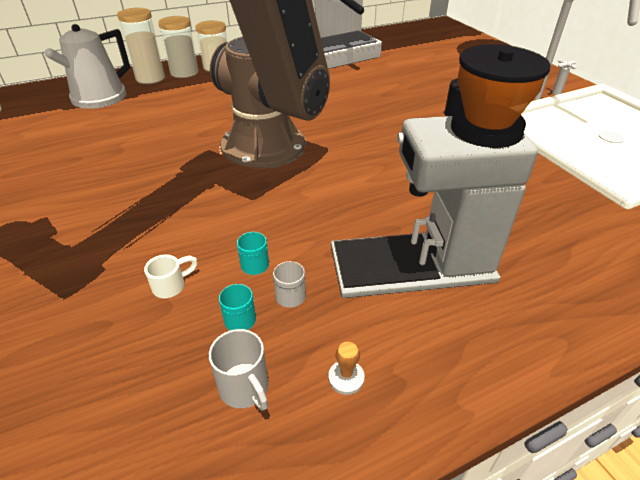

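View pics/top0.png

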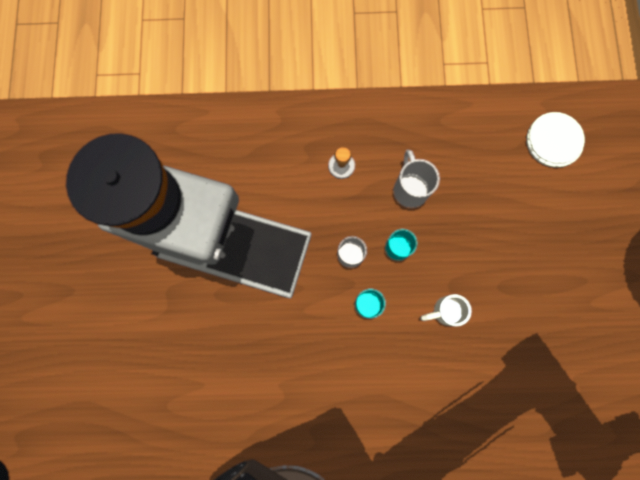

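```bash
cat >> h.py <<'E'
from scipy.spatial.transform import Rotation as Ro
def Rm(f):
    r=np.array(f["rotation"]); return Ro.from_euler("xyz",r).as_matrix() if r.shape==(3,) else r
def ray(f,u,v):
    F=K(f); d=np.array([(u-f["cx"])/F,(v-f["cy"])/F,1.]); return np.array(f["xyz"]),Rm(f)@d
def proj(f,p):
    c=Rm(f).T@(np.array(p)-np.array(f["xyz"])); F=K(f); return f["cx"]+F*c[0]/c[2], f["cy"]+F*c[1]/c[2]
E
python3 - <<'E'
from h import *
import pickle
fs=pickle.load(open("f0.pkl","rb")); print([k for k in fs["top"] if k!="img"])
t=fs["top"]; s=fs["scene"]
# tray: black
for n,f,roi in(("top",t,(205,205,110,100)),("scene",s,(325,228,120,70))):
    x,y,w,h=roi; g=f["img"][y:y+h,x:x+w].max(2); m=(g<60).astype(np.uint8)
    c=max(cv2.findContours(m,0,2)[0],key=cv2.contourArea)+np.array([x,y])
    a=cv2.approxPolyDP(c,3,True)[:,0]; print(n,cv2.contourArea(c))
    for p in a: print(p,np.round(onplane(f,*p,.024)[:2],4))
# grey cup
for n,f,roi in(("top",t,(330,230,45,45)),("scene",s,(268,255,45,55))):
    x,y,w,h=roi; hsv=cv2.cvtColor(f["img"][y:y+h,x:x+w],cv2.COLOR_RGB2HSV); m=(hsv[...,1]<60).astype(np.uint8)
    c=max(cv2.findContours(m,0,2)[0],key=cv2.contourArea); b=cv2.boundingRect(c); print(n,b[0]+x,b[1]+y,b[2:])
def obj(n,f,u,v,z): print(n,np.round(onplane(f,u,v,z)[:2],3))
obj("cup",t,352,251,.066); obj("teal1",t,402,243,.066);obj("teal2",t,370,302,.066);obj("jug",t,418,180,.095);obj("tamper base",t,342,167,.01);obj("esp",t,455,310,.056)
a=cv2.resize(t["img"][225:325,150:420][...,::-1],None,fx=2.9,fy=2.9,interpolation=2)
b=cv2.resize(s["img"][180:310,225:475][...,::-1],(783,407-120),interpolation=2) if 0 else cv2.resize(s["img"][225:310,225:475][...,::-1],None,fx=3.132,fy=3.132,interpolation=2)
w=min(a.shape[1],b.shape[1]); cv2.imwrite("pics/crop.png",np.vstack([a[:,:w],b[:,:w]]))
E
```

```text
['vfov', 'cx', 'cy', 'xyz', 'rotation']
top 4382.0
[230 208] [0.6594 0.1135]
[218 241] [0.5864 0.139 ]
[225 256] [0.5531 0.1234]
[207 266] [0.5324 0.162 ]
[288 290] [ 0.4767 -0.0118]
[304 237] [ 0.5902 -0.0481]
[236 217] [0.6387 0.1001]
scene 3911.5
[436 247] [0.5797 0.1682]
[429 246] [0.5709 0.1569]
[422 266] [0.613  0.1101]
[418 263] [0.6026 0.1078]
[421 234] [0.5323 0.1638]
[414 245] [0.5548 0.1306]
[410 243] [0.546  0.1266]
[411 235] [0.5257 0.1427]
[335 242] [ 0.4753 -0.013 ]
[344 287] [ 0.5953 -0.0549]
[438 278] [0.6535 0.1191]
[431 252] [0.5876 0.15  ]
[435 256] [0.6008 0.1503]
top 338 237 (29, 30)
scene 273 262 (32, 45)
cup [ 0.551 -0.148]
teal1 [ 0.565 -0.252]
teal2 [ 0.446 -0.181]
jug [ 0.69  -0.287]
tamper base [ 0.751 -0.137]
esp [ 0.426 -0.353]
```

View pics/crop.png

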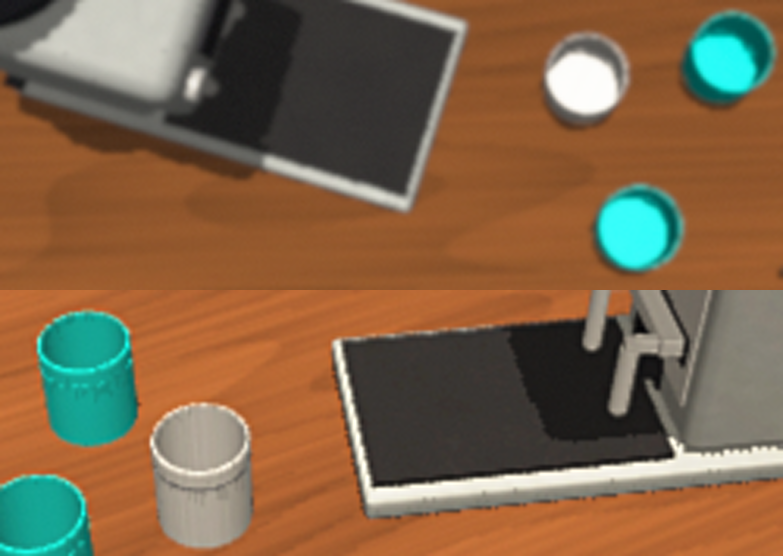

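Candidates: grey steel cup (top 352,251; scene 290,284), turquoise cups (top 402,243 and 370,302). Only the grey one is steel, and the crop shows it plain, open, upright and handle-less, so that is the cup. The tray's front corners are at about (288,290) and (304,237) in the top view. I'm moving above the cup.

Request:
jog_arm(deltas=[[[-0.7, 0.55, 0, -1.4], [-1.5, 1.2, 0, -2.8], [-2.3, 1.8, 0, -4.2], [-3.1, 2.4, 0, -5.6], [-3.9, 3.1, 0, -7], [-4.7, 3.7, 0, -8.4], [-5.5, 4.35, 0, -9.8], [-6.2, 4.9, 0, -11.4]]], grip=87)

```text
t: 1.1
eef_pos: [0.4593, -0.2687, 0.2266]
ee_rot: [-3.142, 0.0, -1.878]
force: [0.2, -0.8, 0.5]
width: 0.0873
gripper_force: 0.0
```

```bash
cat >> h.py <<'E'
def st():
    s=arm.get_state(); r=s["ee_rot"]; print("t",round(float(s["t"]),2),"pos",np.round(s["eef_pos"],4),"rot",np.round(r,3),"F",np.round(s["force"],2),"M",np.round(s["moment"],2),"w",round(float(s["width"]),4),"q",np.round(s["q"],2)); return s
def go(target,yaw_deg=None):
    s=st(); Rt=Ro.from_euler("xyz",s["ee_rot"]).as_matrix(); d=Rt.T@(np.array(target)-s["eef_pos"])/.06
    y=np.degrees(s["ee_rot"][2]); dy=0 if yaw_deg is None else -((yaw_deg-y+180)%360-180)/5
    print("delta units",np.round(d,3),"turn",round(dy,2))
def line(p): return cv2.fitLine(np.array(p,np.float32),cv2.DIST_HUBER,0,.01,.01).ravel()
E
python3 - <<'E'
from h import *
import pickle
from scipy.optimize import least_squares
fs=pickle.load(open("f0.pkl","rb")); t=fs["top"]; s=fs["scene"]
# cup: silhouette extents from both views -> centre (x,y)
th=np.linspace(0,2*np.pi,60)
def ext(f,c):
    P=np.array([proj(f,(c[0]+.029*np.cos(a),c[1]+.029*np.sin(a),z)) for z in(0,.066) for a in th]); return np.r_[P.min(0),P.max(0)]
obs=np.r_[[338,237,367,267],[273,262,305,307]]-.5
r=least_squares(lambda c:np.r_[ext(t,c),ext(s,c)]-obs,[.551,-.148]); print("cup",r.x.round(4),r.fun.round(1))
# tray edges, top view: brightness step across each edge from rays along known quad
A=np.array([.593,-.0515]);B=np.array([.476,-.0124]);u=np.array([.309,.951])
for n,f in fs.items():
    g=cv2.GaussianBlur(f["img"],(3,3),0).max(2).astype(np.float32)
    out={}
    for nm,p,q,nrm in(("front",A,B,-u),("left",B+.02*u,B+.10*u,np.array([-.951,.309])),("right",A+.02*u,A+.10*u,np.array([.951,-.309]))):
        pts=[]
        for k in np.linspace(.1,.9,25):
            b=p+(q-p)*k; d=np.arange(-.012,.0125,.0005)
            v=[cv2.getRectSubPix(g,(1,1),tuple(map(float,proj(f,(*(b+nrm*x),.024)))))[0,0] for x in d]
            i=np.argmax(np.diff(v)); pts.append(b+nrm*(d[i]+.00025))
        l=line(pts); out[nm]=l; print(n,nm,"ang",round(np.degrees(np.arctan2(l[1],l[0])),1),"pt",l[2:].round(4))
st()
E
```

```text
cup [ 0.5524 -0.1487] [-0.3 -0.1 -0.2  1.2 -0.4 -0.4  0.5  1.6]
scene front ang -18.4 pt [ 0.5262 -0.0336]
scene left ang 71.3 pt [0.4905 0.046 ]
scene right ang 71.5 pt [0.6165 0.0028]
top front ang -18.1 pt [ 0.5353 -0.0349]
top left ang 71.5 pt [0.4924 0.0493]
top right ang 71.7 pt [0.6151 0.0109]
t 1.1 pos [ 0.4593 -0.2687  0.2266] rot [-3.142  0.    -1.878] F [ 0.17 -0.77  0.53] M [-0.08 -0.03  0.06] w 0.0873 q [-0.16  0.12 -0.3  -0.   -1.15 -0.15]
```

```bash
python3 -c "
from h import *
go((.5524,-.1487,.12),-108.4)"
```

```text
t 1.1 pos [ 0.4593 -0.2687  0.2266] rot [-3.142  0.    -1.878] F [ 0.17 -0.77  0.53] M [-0.08 -0.03  0.06] w 0.0873 q [-0.16  0.12 -0.3  -0.   -1.15 -0.15]
delta units [-2.376 -0.874  1.776] turn 0.16
```

Request:
jog_arm(deltas=[[[-0.8, -0.3, 0.3, 0.16], [-1.6, -0.6, 0.9, 0.16], [-2.38, -0.87, 1.4, 0.16], [-2.38, -0.87, 1.78, 0.16], [-2.38, -0.87, 1.78, 0.16]]])

```text
t: 1.72
eef_pos: [0.5506, -0.1503, 0.1176]
ee_rot: [3.137, -0.001, -1.896]
force: [-1.0, -0.7, 0.2]
width: 0.087
gripper_force: 0.0
```

```bash
python3 - <<'E'
from h import *
st(); f=grab_frame("scene"); w=grab_frame("wrist")
cv2.imwrite("pics/s1.png",np.hstack([cv2.resize(f["img"][120:340,170:450],(490,385)),cv2.resize(w["img"],(310,232)).repeat(1,0) if 0 else cv2.copyMakeBorder(cv2.resize(w["img"],(310,232)),0,153,0,0,0)])[...,::-1])
print(w["vfov"],w["xyz"],w["rotation"])
E
```

```text
t 1.73 pos [ 0.5506 -0.1503  0.1176] rot [ 3.137e+00 -1.000e-03 -1.896e+00] F [-1.   -0.75  0.21] M [0.06 0.11 0.  ] w 0.087 q [ 0.08  0.29 -0.36 -0.   -0.93 -0.4 ]
71.176153980727 [ 0.52736421 -0.22539227  0.27794506] [ 2.84652585e+00 -2.13783916e-03  2.81785605e+00]
```

View pics/s1.png

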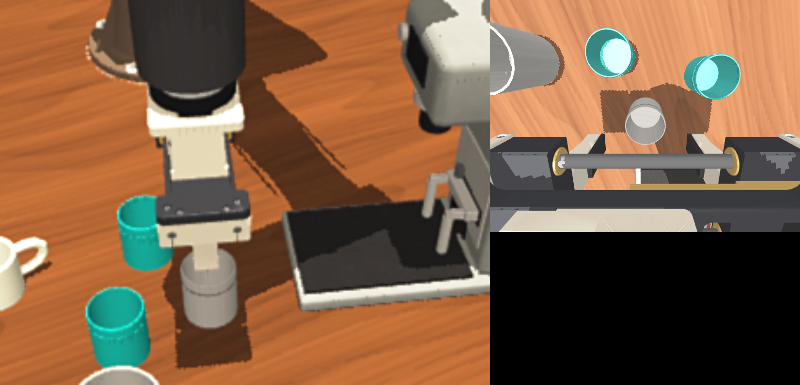

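The picture shows the open gripper above the cup (crop 208,290), lined up, with the turquoise cups clear of the fingers. I'm lowering it.

```bash
python3 - <<'E'
from h import *
go((.5524,-.1487,.028),-108.4)
f=grab_frame("scene"); o=np.array([.5515,-.1495,0])
for z in (.1176,.1836,.22,.25,.28,.3,.32,.34): print(z,[round(float((a-b)*1.75)) for a,b in zip(proj(f,o+[0,0,z]),(170,120))])
E
```

```text
t 1.82 pos [ 0.552  -0.1513  0.1202] rot [ 3.142 -0.    -1.897] F [ 0.2 -0.1  0.5] M [0.04 0.06 0.03] w 0.0872 q [ 0.07  0.28 -0.36  0.   -0.93 -0.4 ]
delta units [-0.043  0.007  1.537] turn -0.06
0.1176 [203, 230]
0.1836 [199, 179]
0.22 [197, 149]
0.25 [195, 122]
0.28 [193, 94]
0.3 [192, 74]
0.32 [191, 53]
0.34 [189, 32]
```

Request:
jog_arm(deltas=[[[-0.04, 0, 0.4, 0], [-0.04, 0, 0.8, 0], [-0.04, 0, 1.2, 0], [-0.04, 0, 1.5, 0], [-0.04, 0, 1.53, 0], [-0.04, 0, 1.53, 0]]])

```text
t: 2.62
eef_pos: [0.5535, -0.1491, 0.0292]
ee_rot: [-3.14, 0.0, -1.897]
force: [0.0, -0.3, 0.6]
width: 0.0868
gripper_force: 0.0
```

Request:
jog_arm(deltas=[[[0, 0, 0, 0], [0, 0, 0, 0], [0, 0, 0, 0], [0, 0, 0, 0], [0, 0, 0, 0], [0, 0, 0, 0]]], grip=50, squeeze=12)

```text
t: 3.38
eef_pos: [0.5529, -0.1486, 0.0282]
ee_rot: [-3.141, 0.0, -1.897]
force: [-0.8, 0.9, 3.6]
width: 0.0576
gripper_force: 12.0
```

Request:
jog_arm(deltas=[[[0, 0, -0.4, 0], [0, 0, -0.9, 0], [-0.5, 0.18, -1.0, 0], [-1.1, 0.4, -1.0, 0], [-1.7, 0.6, -1.0, 0], [-2.3, 0.82, -1.0, 0], [-2.6, 0.925, -1.0, 0], [-2.6, 0.925, -1.0, 0]]])

```text
t: 4.38
eef_pos: [0.5498, 0.0178, 0.0875]
ee_rot: [3.141, -0.0, -1.895]
force: [0.4, -1.4, -3.3]
width: 0.0578
gripper_force: 12.0
```

```bash
python3 - <<'E'
from h import *
go((.5503,.0172,.056),-108.4)
E
```

```text
t 4.38 pos [0.5498 0.0178 0.0875] rot [ 3.141 -0.    -1.895] F [ 0.37 -1.43 -3.27] M [-0.03  0.09 -0.03] w 0.0578 q [ 0.39  0.29 -0.44 -0.   -0.84 -0.71]
delta units [ 0.007 -0.011  0.525] turn -0.04
```

Request:
jog_arm(deltas=[[[0, 0, 0.25, 0], [0, 0, 0.45, 0], [0, 0, 0.53, 0], [0, 0, 0.55, 0], [0, 0, 0.56, 0], [0, 0, 0.57, 0]]])

```text
t: 5.12
eef_pos: [0.5505, 0.0169, 0.0541]
ee_rot: [-3.141, 0.0, -1.897]
force: [-0.2, 0.2, -3.0]
width: 0.0576
gripper_force: 12.0
```

Request:
jog_arm(deltas=[[[0, 0, 0.01, 0], [0, 0, 0.02, 0], [0, 0, 0.02, 0]]])

```text
t: 5.5
eef_pos: [0.5502, 0.0169, 0.0526]
ee_rot: [-3.142, 0.0, -1.897]
force: [-0.2, 0.5, -3.5]
width: 0.0578
gripper_force: 12.0
```

Request:
jog_arm(deltas=[[[0, 0, 0.01, 0], [0, 0, 0.02, 0], [0, 0, 0.02, 0]]])

```text
t: 5.88
eef_pos: [0.5502, 0.0169, 0.0522]
ee_rot: [-3.141, 0.0, -1.897]
force: [-3.8, 0.3, 6.2]
width: 0.0578
gripper_force: 12.0
```

Touched down; releasing.

Request:
jog_arm(deltas=[[[0, 0, -0.01, 0], [0, 0, -0.01, 0], [0, 0, -0.01, 0], [0, 0, -0.01, 0], [0, 0, -0.01, 0], [0, 0, -0.01, 0]]], grip=87)

```text
t: 6.62
eef_pos: [0.5502, 0.0169, 0.0519]
ee_rot: [3.142, -0.0, -1.897]
force: [-0.1, -0.1, 0.3]
width: 0.087
gripper_force: 0.0
```

```bash
python3 - <<'E'
from h import *
st()
E
```

```text
t 6.62 pos [0.5502 0.0169 0.0519] rot [ 3.142 -0.    -1.897] F [-0.11 -0.07  0.27] M [ 0.04  0.09 -0.1 ] w 0.087 q [ 0.39  0.33 -0.48 -0.   -0.76 -0.71]
```

Request:
jog_arm(deltas=[[[0, 0, -0.35, 0], [0, 0, -0.8, 0], [0, 0, -1.1, 0], [0.4, 0, -1.2, -2], [0.9, 0, -1.2, -4], [1.4, 0, -1.2, -6], [1.82, 0, -1.2, -8], [1.82, 0, -1.2, -10]]])

```text
t: 7.62
eef_pos: [0.5144, -0.0879, 0.124]
ee_rot: [3.141, 0.0, -1.02]
force: [0.4, 0.1, -0.4]
width: 0.0871
gripper_force: 0.0
```

Request:
jog_arm(deltas=[[[0, 0, 0, -2], [0, 0, 0, -4], [0, 0, 0, -6], [0, 0, 0, -8], [0, 0, 0, -8.06], [0, 0, 0, -8.06]]])

```text
t: 8.38
eef_pos: [0.5152, -0.0865, 0.124]
ee_rot: [-3.142, 0.0, -0.325]
force: [0.4, 1.1, 0.4]
width: 0.0871
gripper_force: 0.0
```

```bash
python3 - <<'E'
from h import *
go((.516,-.086,.032),-18.4)
f=grab_frame("scene"); t=grab_frame("top")
import pickle; pickle.dump((f,t),open("f2.pkl","wb"))
a=cv2.resize(f["img"][60:340,200:520],(400,350)); b=cv2.resize(t["img"][160:345,170:380],(397,350))
cv2.imwrite("pics/s2.png",np.hstack([a,b])[...,::-1])
E
```

```text
t 8.38 pos [ 0.5152 -0.0865  0.124 ] rot [-3.142  0.    -0.325] F [0.44 1.08 0.4 ] M [-0.05  0.11  0.05] w 0.0871 q [ 0.21  0.2  -0.46 -0.   -0.91  1.04]
delta units [ 0.011 -0.013  1.533] turn -0.04
```

View pics/s2.png

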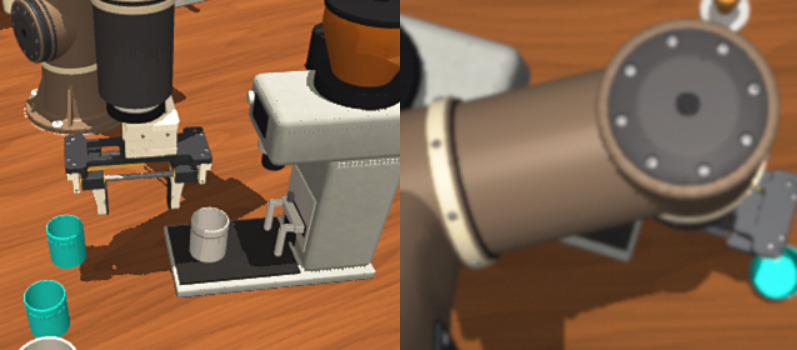

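The picture shows the cup upright on the tray (209,235 in the left half) and the gripper in front of it, turned with the finger line along the slide. I'm checking the shape of the finger backs.

```bash
python3 - <<'E'
from h import *
import pickle
f,t=pickle.load(open("f2.pkl","rb"))
cv2.imwrite("pics/s3.png",cv2.resize(f["img"][155:280,245:400],None,fx=4.8,fy=4.8,interpolation=2)[...,::-1])
x,y,w,h=345,220,45,55
hsv=cv2.cvtColor(f["img"][y:y+h,x:x+w],cv2.COLOR_RGB2HSV); m=((hsv[...,1]<60)&(hsv[...,2]>80)).astype(np.uint8)
c=max(cv2.findContours(m,0,2)[0],key=cv2.contourArea); b=cv2.boundingRect(c); print(b[0]+x,b[1]+y,b[2:])
th=np.linspace(0,6.283,60)
for c in([.5502,.0169],):
    P=np.array([proj(f,(c[0]+.029*np.cos(a),c[1]+.029*np.sin(a),z)) for z in(.024,.09) for a in th]); print(P.min(0).round(1),P.max(0).round(1))
u=np.array([.3157,.9489,0]); o=np.array([.5152,-.0865,0])
for d in(.0436,.0546,.065):
  print(d,[[round((a-b)*4.8) for a,b in zip(proj(f,o+u*d+[0,0,z]),(245,155))] for z in(.124,.19)])
E
```

```text
352 226 (32, 45)
[350.8 225.8] [382.6 270.7]
0.0436 [[425, 334], [428, 195]]
0.0546 [[454, 332], [458, 193]]
0.065 [[480, 329], [486, 191]]
```

View pics/s3.png

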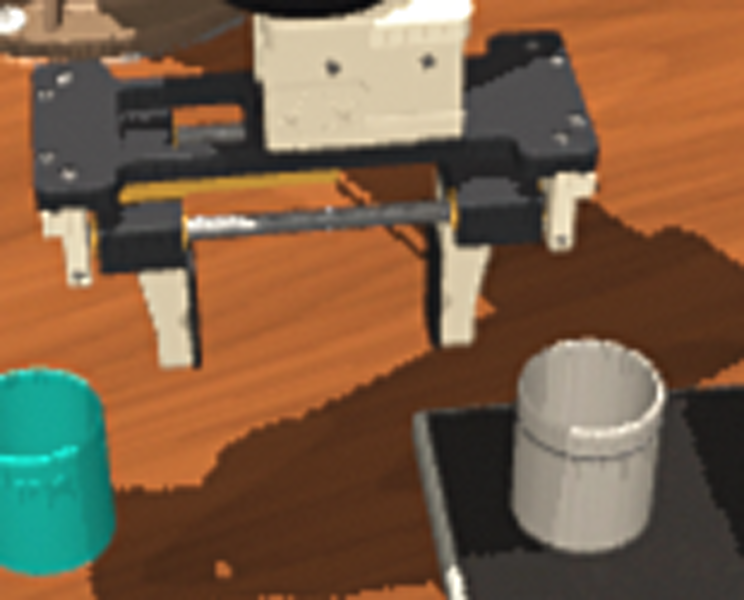

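Request:
jog_arm(deltas=[[[0, 0, 0.4, 0], [0, 0, 0.9, 0], [0, 0, 1.3, 0], [0, 0, 1.48, 0], [0, 0, 1.5, 0], [0, -0.08, 1.5, 0], [0, -0.15, 1.5, 0], [0, -0.15, 1.5, 0]]])

```text
t: 9.48
eef_pos: [0.5186, -0.0775, 0.0346]
ee_rot: [-3.141, -0.001, -0.32]
force: [0.6, -0.1, -0.3]
width: 0.0871
gripper_force: 0.0
```

Request:
jog_arm(deltas=[[[0, -0.03, 0, 0], [0, -0.06, 0, 0], [0, -0.1, 0, 0], [0, -0.13, 0, 0], [0, -0.17, 0, 0], [0, -0.2, 0, 0], [0, -0.23, 0, 0], [0, -0.23, 0, 0]]])

```text
t: 10.48
eef_pos: [0.5224, -0.0647, 0.0339]
ee_rot: [-3.141, -0.0, -0.321]
force: [-0.2, -1.4, 1.1]
width: 0.087
gripper_force: 0.6
```

```bash
cat >> h.py <<'E'
UX=np.array([.3157,.9489]);UY=np.array([-.9489,.3157])
def gx(p): p=np.array(p)[:2]; return round(float(p@UX-.330),4),round(float(p@UY+.5167),4)
E
python3 - <<'E'
from h import *
s=st(); print(gx(s["eef_pos"]),"Fx",s["force"][:2]@UX)
f=grab_frame("scene")
cv2.imwrite("pics/s4.png",cv2.resize(f["img"][130:285,265:460],None,fx=3.8,fy=3.8,interpolation=2)[...,::-1])
E
```

```text
t 10.47 pos [ 0.5224 -0.0647  0.0339] rot [-3.141 -0.    -0.321] F [-0.21 -1.4   1.12] M [-0.34  0.24 -0.08] w 0.087 q [ 0.25  0.33 -0.55 -0.   -0.69  1.  ]
(-0.2265, 0.0005) Fx -1.3914688278852332
```

View pics/s4.png

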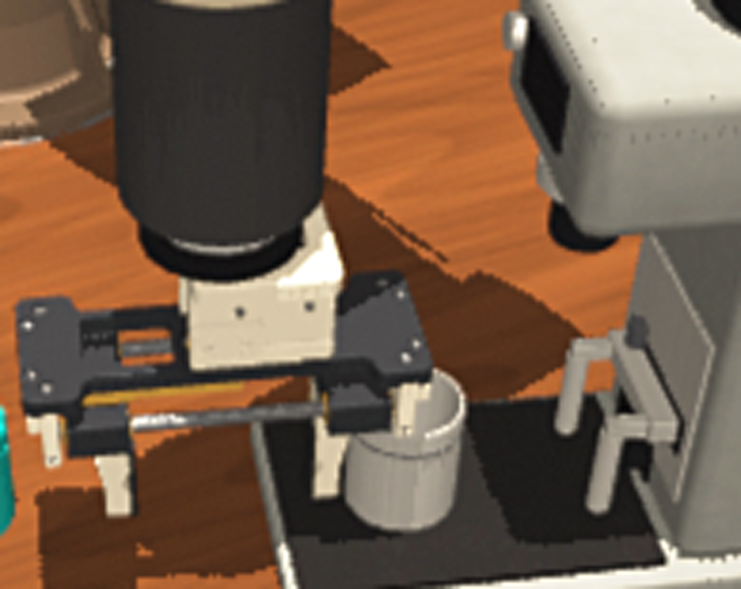

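The back of the front finger touches the cup (cup at about 405,450, fork pins at 570,390 and 605,470 in the crop). The finger tapers, so I'm watching the cup's tilt while I push.

```bash
cat >> h.py <<'E'
def chk(name="scene"):
    """silhouette right edge of cup at several heights -> grinder x of its centre at base and at rim height"""
    s=arm.get_state(); f=grab_frame("scene"); F=cv2.cvtColor(f["img"],cv2.COLOR_RGB2HSV)
    x0=gx(s["eef_pos"])[0]+.094
    res=[]
    th=np.linspace(0,2*np.pi,180)
    for h in(.012,.024,.036,.048,.058):
        best=None
        def col(c):  # predicted right edge and row for cup centre c at height h
            ctr=np.r_[UX*(c+.33)-UY*.5167]; P=np.array([proj(f,(ctr[0]+.029*np.cos(a),ctr[1]+.029*np.sin(a),.024+h)) for a in th]); return P[P[:,0].argmax()]
        u,v=col(x0); r=int(round(v)); a=int(u)-14
        row=F[r,a:a+26].astype(int); ok=(row[:,1]<70)&(row[:,2]>85)
        n=0
        idx=np.where(ok)[0]
        # end of first run of cup pixels
        k=idx[0] if len(idx) else 0
        while k+1<26 and ok[k+1]: k+=1
        uo=a+k+.5
        du=(col(x0+.01)[0]-u)/10
        res.append(round(float(x0*1e3+(uo-u)/du),1))
    print("t",round(float(s["t"]),2),"tool",gx(s["eef_pos"]),"F",np.round(s["force"],1),"Fx",round(float(s["force"][:2]@UX),2),"cup x by height(mm):",res)
    return f
E
python3 -c "
from h import *
import pickle
chk()"
```

```text
t 10.53 tool (-0.2265, 0.0005) F [ 0.  -0.4  0.1] Fx -0.39 cup x by height(mm): [-131.7, -130.8, -132.0, -131.1, -130.1]
```

Request:
jog_arm(deltas=[[[0, -0.02, 0, 0], [0, -0.04, 0, 0], [0, -0.06, 0, 0], [0, -0.08, 0, 0], [0, -0.1, 0, 0], [0, -0.12, 0, 0], [0, -0.12, 0, 0]]])

```text
t: 11.45
eef_pos: [0.5247, -0.0579, 0.0339]
ee_rot: [-3.142, 0.0, -0.321]
force: [0.2, -2.2, -0.8]
width: 0.0871
gripper_force: 0.7
```

```bash
python3 -c "
from h import *
chk()"
```

```text
t 11.45 tool (-0.2193, 0.0005) F [ 0.2 -2.2 -0.8] Fx -2.01 cup x by height(mm): [-123.6, -124.8, -124.0, -125.2, -124.2]
```

The cup slides upright with no tilt. Continuing.

Request:
jog_arm(deltas=[[[0, -0.05, 0, 0], [0, -0.1, 0, 0], [0, -0.15, 0, 0], [0, -0.2, 0, 0], [0, -0.25, 0, 0], [0, -0.3, 0, 0], [0, -0.35, 0, 0], [0, -0.4, 0, 0]]])

```text
t: 12.5
eef_pos: [0.5323, -0.0351, 0.034]
ee_rot: [3.142, 0.0, -0.321]
force: [-0.4, -2.1, 1.0]
width: 0.0866
gripper_force: 1.1
```

```bash
python3 -c "
from h import *
f=chk()
import pickle; pickle.dump(f,open('f5.pkl','wb'))
cv2.imwrite('pics/s5.png',cv2.resize(f['img'][110:290,265:480],None,fx=3,fy=3,interpolation=2)[...,::-1])"
```

```text
t 12.5 tool (-0.1953, 0.0005) F [-0.4 -2.1  1. ] Fx -2.08 cup x by height(mm): [-101.2, -100.6, -100.0, -101.4, -100.6]
```

View pics/s5.png

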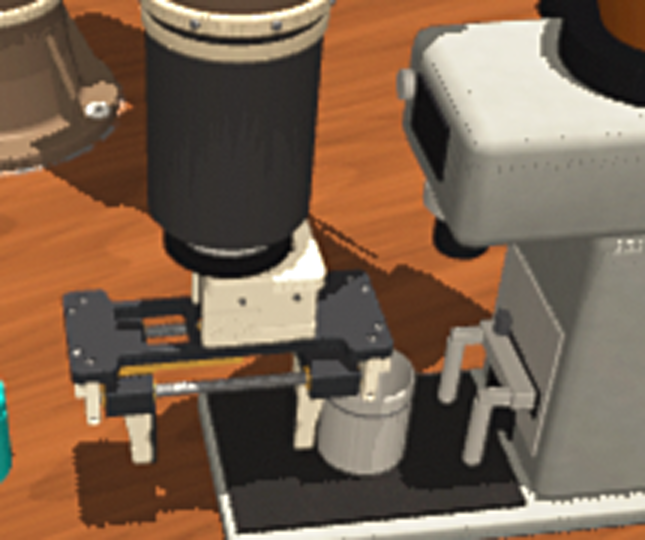

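The cup (365,425) is upright and centred between the pins (455,365 and 480,430). The bar clears the chute and the fork.

Request:
jog_arm(deltas=[[[0, -0.05, 0, 0], [0, -0.1, 0, 0], [0, -0.15, 0, 0], [0, -0.2, 0, 0], [0, -0.25, 0, 0], [0, -0.3, 0, 0], [0, -0.35, 0, 0], [0, -0.4, 0, 0]]])

```text
t: 13.55
eef_pos: [0.5398, -0.0123, 0.034]
ee_rot: [3.142, 0.0, -0.321]
force: [-0.5, -1.3, 1.1]
width: 0.0872
gripper_force: 1.1
```

```bash
python3 -c "
from h import *
f=chk()"
```

```text
t 13.55 tool (-0.1713, 0.0006) F [-0.5 -1.3  1.1] Fx -1.35 cup x by height(mm): [-76.7, -76.2, -77.8, -71.4, -70.8]
```

Request:
jog_arm(deltas=[[[0, -0.03, 0, 0], [0, -0.06, 0, 0], [0, -0.09, 0, 0], [0, -0.11, 0, 0], [0, -0.13, 0, 0]]], grip=87.6, squeeze=4)

```text
t: 14.22
eef_pos: [0.5422, -0.0051, 0.034]
ee_rot: [3.142, 0.0, -0.321]
force: [-0.4, -2.5, 1.3]
width: 0.0878
gripper_force: 1.1
```

```bash
python3 -c "
from h import *
f=chk()
g=cv2.cvtColor(f['img'],cv2.COLOR_RGB2HSV)
cv2.imwrite('pics/s6.png',cv2.resize(f['img'][180:280,330:460],None,fx=6,fy=6,interpolation=2)[...,::-1])"
```

```text
t 14.22 tool (-0.1636, 0.0006) F [-0.4 -2.5  1.3] Fx -2.54 cup x by height(mm): [-68.5, -68.1, -67.7, -69.4, -68.9]
```

View pics/s6.png

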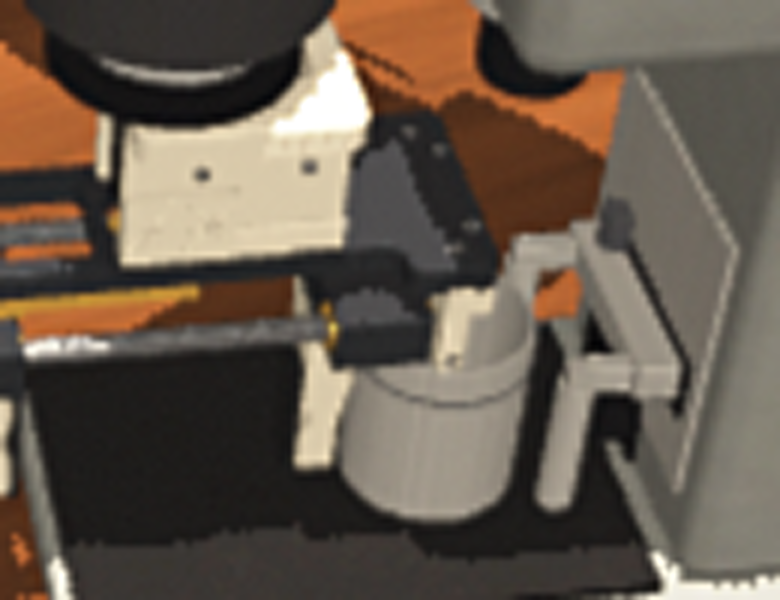

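The cup (435,430) is upright, about 15–20 mm short of the near pin (558,440), with the bar well under the chute.

```bash
python3 -c "
from h import *
import pickle
f=pickle.load(open('f5.pkl','rb'))
th=np.linspace(0,6.283,90)
for c in(-.042,-.048,-.054,-.06,-.066):
    o=UX*(c+.0175+.33)+UY*(-.5167-.0303)
    for z in(.032,.055):
        P=np.array([proj(f,(o[0]+.006*np.cos(a),o[1]+.006*np.sin(a),z)) for a in th])
        print(c,z,'u',P[:,0].min().round(1),P[:,0].max().round(1),'vmax',P[:,1].max().round(1))
S=f['img'][255].astype(int); print(f['img'][256,412:436].max(1).tolist()); print(f['img'][258:270,423].max(1).tolist())
"
```

```text
-0.042 0.032 u 423.2 429.4 vmax 265.0
-0.042 0.055 u 424.9 431.2 vmax 256.5
-0.048 0.032 u 420.3 426.4 vmax 265.3
-0.048 0.055 u 421.9 428.2 vmax 256.8
-0.054 0.032 u 417.3 423.5 vmax 265.5
-0.054 0.055 u 418.9 425.2 vmax 257.1
-0.06 0.032 u 414.3 420.5 vmax 265.8
-0.06 0.055 u 415.9 422.2 vmax 257.4
-0.066 0.032 u 411.4 417.5 vmax 266.1
-0.066 0.055 u 412.9 419.2 vmax 257.6
[30, 29, 31, 28, 29, 29, 26, 28, 88, 139, 156, 164, 171, 165, 119, 48, 25, 25, 28, 69, 120, 114, 51, 48]
[167, 167, 168, 168, 171, 173, 122, 52, 27, 28, 31, 31]
```

Request:
jog_arm(deltas=[[[0, -0.03, 0, 0], [0, -0.06, 0, 0], [0, -0.09, 0, 0], [0, -0.12, 0, 0], [0, -0.14, 0, 0], [0, -0.16, 0, 0], [0, -0.18, 0, 0]]])

```text
t: 15.15
eef_pos: [0.5457, 0.0052, 0.034]
ee_rot: [-3.142, 0.0, -0.321]
force: [-0.9, -2.1, 1.0]
width: 0.0879
gripper_force: 1.1
```

Request:
jog_arm(deltas=[[[0, -0.01, 0, 0], [0, -0.02, 0, 0], [0, -0.03, 0, 0], [0, -0.03, 0, 0]]])

```text
t: 15.65
eef_pos: [0.5462, 0.0068, 0.034]
ee_rot: [-3.142, 0.0, -0.321]
force: [-1.4, -2.0, 0.5]
width: 0.0875
gripper_force: 1.1
```

```bash
python3 -c "
from h import *
f=chk()"
```

```text
t 15.65 tool (-0.1511, 0.0006) F [-1.4 -2.   0.5] Fx -2.3 cup x by height(mm): [-45.8, -45.6, -43.5, -35.3, -52.9]
```

Request:
jog_arm(deltas=[[[0, -0.008, 0, 0], [0, -0.015, 0, 0], [0, -0.015, 0, 0]]])

```text
t: 16.08
eef_pos: [0.5465, 0.0077, 0.034]
ee_rot: [-3.142, -0.0, -0.321]
force: [-0.8, -1.3, 1.7]
width: 0.0875
gripper_force: 1.2
```

Request:
jog_arm(deltas=[[[0, -0.008, 0, 0], [0, -0.015, 0, 0], [0, -0.015, 0, 0]]])

```text
t: 16.45
eef_pos: [0.5468, 0.0086, 0.034]
ee_rot: [3.142, -0.0, -0.321]
force: [0.0, -2.9, 1.4]
width: 0.0875
gripper_force: 1.2
```

Request:
jog_arm(deltas=[[[0, -0.008, 0, 0], [0, -0.015, 0, 0], [0, -0.015, 0, 0]]])

```text
t: 16.82
eef_pos: [0.5471, 0.0094, 0.034]
ee_rot: [3.142, 0.0, -0.321]
force: [0.1, -2.6, 1.7]
width: 0.0872
gripper_force: 1.3
```

Request:
jog_arm(deltas=[[[0, -0.008, 0, 0], [0, -0.015, 0, 0], [0, -0.015, 0, 0]]])

```text
t: 17.2
eef_pos: [0.5473, 0.0102, 0.034]
ee_rot: [3.142, 0.0, -0.321]
force: [-1.4, -1.3, 1.5]
width: 0.0873
gripper_force: 1.5
```

Request:
jog_arm(deltas=[[[0, -0.005, 0, 0], [0, -0.01, 0, 0], [0, -0.01, 0, 0]]])

```text
t: 17.58
eef_pos: [0.5473, 0.0107, 0.0339]
ee_rot: [3.141, 0.0, -0.321]
force: [-1.2, -4.7, 1.8]
width: 0.0879
gripper_force: 2.4
```

Request:
jog_arm(deltas=[[[0, -0.003, 0, 0], [0, -0.005, 0, 0], [0, -0.005, 0, 0], [0, -0.005, 0, 0]]])

```text
t: 18.08
eef_pos: [0.5474, 0.0109, 0.0339]
ee_rot: [3.141, 0.0, -0.321]
force: [-2.4, -4.9, 3.2]
width: 0.0874
gripper_force: 2.7
```

```bash
python3 -c "
from h import *
s=st();print(gx(s['eef_pos']),s['force'][:2]@UX,s['force'][:2]@UY,s['gripper_force'])"
```

```text
t 18.07 pos [0.5474 0.0109 0.0339] rot [ 3.141  0.    -0.321] F [-2.39 -4.9   3.23] M [-1.26  0.83  0.02] w 0.0874 q [ 0.38  0.36 -0.5   0.   -0.71  0.87]
(-0.1468, 0.0007) -5.40449617638329 0.7198742329924646 2.722122299965122
```

Pins reached at about 5 N. A small sideways wiggle while pressing will seat the cup on both.

Request:
jog_arm(deltas=[[[0.015, 0, 0, 0], [0.025, 0, 0, 0], [0, -0.002, 0, 0], [-0.025, -0.002, 0, 0], [-0.015, -0.003, 0, 0], [0, -0.003, 0, 0], [0, -0.003, 0, 0]]])

```text
t: 18.95
eef_pos: [0.5476, 0.0113, 0.0339]
ee_rot: [3.142, 0.0, -0.321]
force: [-1.6, -1.7, 0.1]
width: 0.0874
gripper_force: 0.8
```

```bash
python3 -c "
from h import *
s=st();print(gx(s['eef_pos']),s['force'][:2]@UX,s['force'][:2]@UY,s['gripper_force'])
f=grab_frame('scene')
import pickle; pickle.dump(f,open('f7.pkl','wb'))"
```

```text
t 18.95 pos [0.5476 0.0113 0.0339] rot [ 3.142  0.    -0.321] F [-1.62 -1.72  0.1 ] M [-0.44  0.67  0.05] w 0.0874 q [ 0.38  0.36 -0.5  -0.   -0.71  0.87]
(-0.1464, 0.0007) -2.143126071253707 0.9945806407871716 0.8245964551383622
```

The force dropped, so the cup had been hanging on one pin and has now shifted. Pressing on.

Request:
jog_arm(deltas=[[[0, -0.003, 0, 0], [0, -0.006, 0, 0], [0, -0.006, 0, 0]]])

```text
t: 19.38
eef_pos: [0.5476, 0.0115, 0.0339]
ee_rot: [3.141, 0.0, -0.321]
force: [-2.0, -2.1, 0.8]
width: 0.0877
gripper_force: 1.4
```

Request:
jog_arm(deltas=[[[0, -0.003, 0, 0], [0, -0.006, 0, 0], [0, -0.006, 0, 0]]])

```text
t: 19.75
eef_pos: [0.5476, 0.0117, 0.0339]
ee_rot: [3.141, 0.0, -0.321]
force: [-2.5, -3.8, 2.0]
width: 0.0876
gripper_force: 2.5
```

Request:
jog_arm(deltas=[[[0.02, 0, 0, 0], [0.04, 0, 0, 0], [0.02, 0, 0, 0], [0, 0, 0, 0], [-0.02, 0, 0, 0], [-0.04, 0, 0, 0], [-0.02, 0, 0, 0], [0, 0, 0, 0]]])

```text
t: 20.75
eef_pos: [0.5476, 0.0118, 0.0339]
ee_rot: [3.141, 0.0, -0.321]
force: [-3.3, -3.4, 0.5]
width: 0.0875
gripper_force: 2.2
```

```bash
python3 -c "
from h import *
s=st();print(gx(s['eef_pos']),s['force'][:2]@UX,s['force'][:2]@UY,s['gripper_force'])"
```

```text
t 20.75 pos [0.5476 0.0118 0.0339] rot [ 3.141  0.    -0.321] F [-3.28 -3.41  0.54] M [-1.09  1.37  0.16] w 0.0875 q [ 0.38  0.36 -0.5  -0.   -0.71  0.87]
(-0.1459, 0.0008) -4.268453153500594 2.035129646506237 2.240956038749573
```

Request:
jog_arm(deltas=[[[0, -0.004, 0, 0], [0, -0.004, 0, 0], [0.03, -0.004, 0, 0], [0.03, -0.004, 0, 0]]])

```text
t: 21.25
eef_pos: [0.5486, 0.0112, 0.0337]
ee_rot: [3.14, 0.002, -0.321]
force: [-5.4, -4.6, 2.4]
width: 0.0877
gripper_force: 3.2
```

Request:
jog_arm(deltas=[[[-0.03, 0, 0, 0], [-0.06, 0, 0, 0], [-0.06, 0, 0, 0]]])

```text
t: 21.62
eef_pos: [0.5473, 0.0125, 0.0343]
ee_rot: [-3.141, -0.002, -0.321]
force: [1.4, -7.3, 0.5]
width: 0.0877
gripper_force: 3.5
```

Request:
jog_arm(deltas=[[[0.03, 0, 0, 0], [0.03, 0, 0, 0]]])

```text
t: 21.88
eef_pos: [0.5477, 0.0119, 0.0339]
ee_rot: [3.141, 0.0, -0.321]
force: [-3.3, -4.9, 3.5]
width: 0.0877
gripper_force: 3.0
```

```bash
python3 -c "
from h import *
s=st();print(gx(s['eef_pos']),s['force'][:2]@UX,s['force'][:2]@UY,s['gripper_force'])
for F in ((0,0),):pass
f=grab_frame('scene'); f0=grab_frame('top')
import pickle; pickle.dump(f,open('f8.pkl','wb'))"
```

```text
t 21.88 pos [0.5477 0.0119 0.0339] rot [ 3.141  0.    -0.321] F [-3.25 -4.85  3.51] M [-1.49  1.16  0.12] w 0.0877 q [ 0.38  0.36 -0.5   0.   -0.71  0.87]
(-0.1457, 0.0007) -5.631526300507932 1.5539040941483466 3.0060129774574307
```

Sideways resistance is equal both ways (about ±3.7 N at about 6 N of push), so the cup sits firmly on both pins. Backing off straight.

Request:
jog_arm(deltas=[[[0, 0.01, 0, 0], [0, 0.03, 0, 0], [0, 0.07, 0, 0], [0, 0.15, 0, 0], [0, 0.3, 0, 0], [0, 0.55, 0, 0], [0, 0.9, 0, 0], [0, 1.3, 0, 0]]])

```text
t: 22.98
eef_pos: [0.5227, -0.0634, 0.034]
ee_rot: [3.142, 0.0, -0.321]
force: [-0.5, 0.7, -0.6]
width: 0.0876
gripper_force: 0.0
```

Request:
jog_arm(deltas=[[[0, 0.3, 0, 0], [0, 0.6, -0.2, 0], [0, 0.8, -0.7, 0], [0, 0.9, -1.4, 0], [0, 0.9, -2.1, 0], [0, 0.9, -2.4, 0], [0, 0.9, -2.4, 0]]])

```text
t: 23.85
eef_pos: [0.5072, -0.1136, 0.1804]
ee_rot: [-3.14, -0.004, -0.321]
force: [-0.3, -0.6, -0.4]
width: 0.0879
gripper_force: 0.0
```

```bash
python3 - <<'E'
from h import *
import pickle
from scipy.optimize import least_squares
st(); f=grab_frame("scene"); t=grab_frame("top")
cv2.imwrite("pics/s9.png",cv2.resize(f["img"][170:300,320:470],None,fx=4.6,fy=4.6,interpolation=2)[...,::-1])
# cup left edge & bottom vs prediction for seated centre
th=np.linspace(0,6.283,120)
for c in(-.049,-.051,-.053):
  for y in (-.001,0,.001):
    o=UX*(c+.33)+UY*(-.5167+y); P=np.array([proj(f,(o[0]+.029*np.cos(a),o[1]+.029*np.sin(a),z)) for z in(.024,.09) for a in th]); print(c,y,"left",P[:,0].min().round(1),"right",P[:,0].max().round(1),"bottom",P[:,1].max().round(1))
E
```

```text
t 23.85 pos [ 0.5072 -0.1136  0.1804] rot [-3.14  -0.004 -0.321] F [-0.25 -0.61 -0.39] M [-0.06  0.23  0.01] w 0.0879 q [ 0.16  0.14 -0.4   0.   -1.03  1.09]
-0.049 -0.001 left 395.3 right 429.3 bottom 266.8
-0.049 0 left 395.2 right 429.1 bottom 266.4
-0.049 0.001 left 395.1 right 429.0 bottom 266.1
-0.051 -0.001 left 394.3 right 428.3 bottom 266.9
-0.051 0 left 394.2 right 428.1 bottom 266.5
-0.051 0.001 left 394.1 right 427.9 bottom 266.2
-0.053 -0.001 left 393.4 right 427.2 bottom 267.0
-0.053 0 left 393.2 right 427.1 bottom 266.6
-0.053 0.001 left 393.1 right 426.9 bottom 266.3
```

View pics/s9.png

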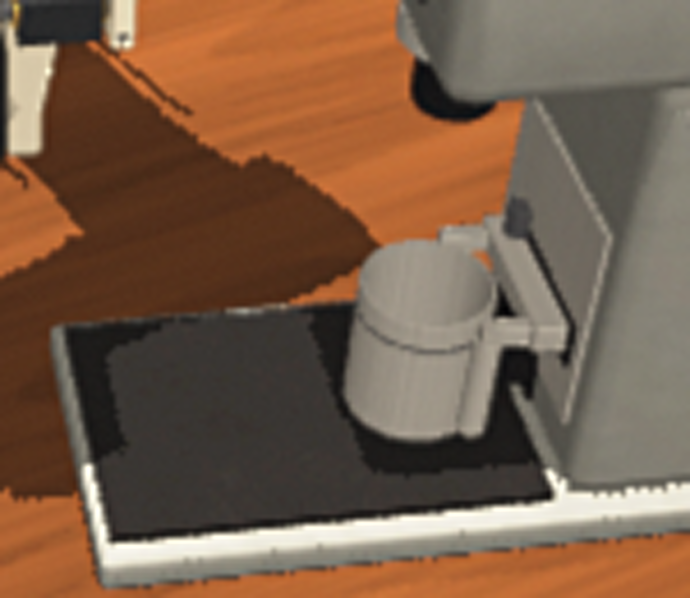

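The cup stands upright in the fork (420,340), touching the near pin (478,390). Its left edge is at about u 394.5, which matches a seated centre about 51 mm before the column. The gripper is clear, so I'm handing in.

```bash
python3 -c "
from station import arm
print(arm.job_done())"
```

```text
the job is handed in; nothing more can be done
None
```

The steel cup stands upright in the fork, pressed home against both pins at about 5–8 N and then released. I took the switch as held in from the cup's seated position, since I couldn't read it directly; the jug, tamper and espresso cup were never touched, and I handed the job in at about 24 s.

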